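# Park the cordless iron in its docking station and lock it

## Task

Put the cordless iron away in its docking station: slide the station's toe catch open, set the iron down gently on the sloping rest with its sole flat on the two strips and its heel between the cheeks, then slide the catch back until it hooks over the toe and the iron is held snug, heel fully home against the contact block. Do not knock the iron over and leave the small things on the table where they are.

Things in the scene. Friction and masses are not known exactly. Their poses are not given: they have to be found in the camera images.
- iron: cordless iron, white body, dark loop handle, steel sole; 220 long, 84 wide, 124 high, 0.5 to 1 kg. Origin on the sole's underside, +x towards the pointed toe, +z up out of the sole. Starts flat on its sole on a thin grey mat (top 4 mm above the table). Sole 8 mm thick, heel end at x = -105, toe tip at x = +115; above the sole the body starts 19 mm behind the toe tip and is up to 58 mm high
- iron_grip (a point): middle of the straight handle grip, 112 mm above the sole, 12 mm behind the iron's origin (centre of mass 16 mm behind it). The grip runs along the iron's x for 76 mm, is 30 mm wide (across y) and 24 mm thick (z 100 to 124), with 35 mm or more free below it
- iron_heel (a point): middle of the heel end on the underside of the sole (iron x = -105 mm)
- iron_toe (a point): toe tip on the underside of the sole (iron x = +115 mm)
- dock: docking station, light grey wedge 320 long, 136 wide, does not move; origin under its centre on the table, +x to its high end with the toe catch, +z up. At the low end a contact block (36 mm above the strips, at rest x = -18 to 0) and two side cheeks (rest x = -12 to 44, 93 mm apart, 15 mm high, bevelled outward at the top) form a pocket for the heel
- rest: sloping rest on the dock, fixed to it. Origin at the foot of the contact block's face, in the plane of the strips' tops, 46 mm above the table, 118 mm behind the dock's origin; +x up the 15 degree slope to the catch, +z square to it. Strips 10 mm wide at y = +-26, x = 13 to 185 carry the sole. With the iron home its heel is at 0,0,0 here, its axes parallel to these, its toe at x = 220 mm
- catch (a joint): sliding toe catch: m up the slope, 0 = fully shut (towards the heel), 0.045 = fully open; about 2.5 N of friction, stays where left. Inner face at rest x = 205 mm + this value: 0.015 against the toe of an iron fully home. Starts shut (0 to 0.02), in the toe's way. Its lip, 12 to 17 mm above the strips' plane, reaches 11 mm over the toe: open it nearly fully before docking
- catch_face (a point): foot of the catch's inner face, 4 mm above the plane of the strips, on the rest's centre line; moves with the catch
- catch_tab (a point): point in the middle of the catch's dark upright thumb tab (26 mm wide across the rest, 14 mm along it, top 39 mm above the strips' plane), 28 mm above the strips' plane, 15 mm up the slope from the inner face; pinch it across its width and move it along the rest's x
- charger: small white wall charger, about 42 mm cube, a bystander between mat and station; origin under its centre
- eraser: eraser in a sleeve, 21 x 52 x 12 mm, a bystander; origin under its centre
- brush: thin paint brush 126 mm long, 8 mm thick, lying flat, a bystander; origin under it, its length along its y

How it is judged:
By the outcome, as a careful person would: the job done as asked, in the order asked, and still so for the second after the job is handed in, with the robot touching nothing.
It also fails if it takes over 67 s, if anything falls off the work surface, if the arm or the gripper's body presses on something with over 40 N, if the wrist force passes 120 N, or if a joint passes its speed limit or range.

## Robot

A 6-joint arm with a two-finger parallel gripper is mounted at the origin on the work surface; the furniture and walls round the work are solid. World frame = base frame: x ahead of the robot, y to its left, z up, the work surface at z = 0. Lengths are in m, angles in rad, forces in N, time in s.
With the tool pointing down it reaches from about 0.325 to 0.85 m from the base axis. Payload 15.5 kg.
Tool frame: the origin (TCP) lies midway between the tips of the shut fingers; the grasp point (between the pads) lies tcp_to_grasp behind it (tcp_to_grasp is the distance from the TCP to the grasp point, in m); z points along the fingers, y is the line along which they close (so a half turn about z gives the same grasp; the last joint's range is limited). The gripper opens to 91 mm and grips with 3 to 60 N. Pads are 32 mm wide; open, the fingers measure 118 mm over their backs; the gripper's body (76 mm by 178 mm) begins 60 mm behind the grasp point.
Start: joints at [-0.096, 0.494, 1.345, -0, 1.302, -0.096], TCP at [0.625, 0, 0.214] pointing down, gripper open.
Joint ranges: [-2.91, 2.91], [-0.82, 2.16], [0.22, 2.67], [-1.22, 4.37], [0.12, 2.79], [-3.08, 3.08]. Speed limits (rad/s): [1.89, 1.89, 2.57, 3.01, 3.01, 3.01].

## Interface

Orientations are given as a rotation vector (axis times angle).
In Python, from plant import * gives the robot as it stands.
- The arm moves only by the tool carry_out, never from a script. Its argument "steps" is a list that holds one entry, the list of rows, each a list of 7 numbers: the shift along the tool's x, y, z in mm, then the turn, a rotation vector about the tool's x, y, z in degrees, then the finger opening in mm, from 0 to 91.2. A call has exactly 8 rows; each row is the pose to reach, as a shift and turn from the pose commanded when the call began, along the tool's axes at that moment; what a row does not reach only later rows make up. A row lasts 1/8 s, in which the tool goes at most 62.5 mm and 10.7 degrees, less where a joint would pass 70% of its speed; a pose out of reach is approached as far as the arm can. A call with a gripper value outside its range is refused whole. The fingers move at their own pace and stop on an object; "grip_force" is the grip in N (left out, the last holds). Time passes only in rows, so rows that repeat a pose let the fingers close, or fill a call up. It gives the time, the measured TCP pose, the force, the opening and the grip force at its end, in the units of the state.
- get_obs(): the state, without advancing time (a new reading comes with each control period).
- snapshot(name): name is "scene" or "side" or "wrist"; returns the picture (400x640x3 uint8, red, green, blue); there is no depth.
- camera_info(name): a dict with "vertical_fov" (degrees; the focal length in pixels is half the picture's height over the tangent of half this angle, whatever the lens; pixels are square), "cx", "cy" (the principal point, pixels), "R" (3x3) and "t" (3): a world point X has camera coordinates R X + t; the wrist camera has in their place "T_tool_cam" (4x4, takes a point from camera to tool coordinates, whose origin is the TCP and whose axes are the flange's). Camera axes: x right, y down, z forward; pixel columns grow to the right and rows downward; lengths in m; the calibration is good to about 2 mm. A picture is of the moment at which its call begins: read the wrist's pose just before it. camera_info takes no time and is no camera call.
- finish_job(): hands the job in; it is judged then, once.
The state is a dict: "time_s": time; "qpos": joint angles; "joint_velocities": joint speeds; "joint_torque": joint torques, N m; "tool_pos": TCP position; "tool_rot": TCP orientation; "ft_force": force on the tool from outside, world axes, zero at the start; "wrist_torque": the same for the moment, N m; "grip_width": finger opening in m; "grip_force": force on a finger pad.
Only numpy, scipy, OpenCV 4.12 (cv2) and the standard library are available. Lean on these libraries where they do the work, as an engineer would, in place of code of your own. Each camera call takes 0.05 s, during which the arm holds its last target. There are 200 camera calls.

## Working session

There is one attempt and no reset: what is moved stays moved. The work goes in short steps, Python scripts to look and compute and a tool call to move; the robot and the scene stay as the last step left them, time stands still between calls to the robot, and variables do not carry over. Pictures are saved under pics/ and viewed, at most 12 in all, crops included, and the job is handed in when it is done.

Besides the shell and the picture viewer there is one more tool, called after "Request:" as a command line: name --argument value ..., lists and objects as JSON in quotes. carry_out: Moves the arm, as the interface text tells. Its arguments: {"type":"object","properties":{"steps":{"type":"array"},"grip_force":{"type":"number"}},"required":["steps"]}

```bash
mkdir -p pics; ls; python3 - <<'E'
from plant import *
import cv2,numpy as np
o=get_obs();print(o)
for n in ["scene","side","wrist"]:
    print(n,camera_info(n)); im=snapshot(n); cv2.imwrite(f"pics/{n}0.png",cv2.cvtColor(im,cv2.COLOR_RGB2BGR))
a=cv2.imread("pics/scene0.png");b=cv2.imread("pics/side0.png")
E
```

```text
pics
{'time_s': 0.0, 'qpos': array([-9.54610291e-02,  4.94178731e-01,  1.34614153e+00,  1.82823642e-05,
        1.30246840e+00, -9.55316530e-02]), 'joint_velocities': array([-0.00127843,  0.00218989,  0.00013345,  0.00043436, -0.00147074,
       -0.00038873]), 'joint_torque': array([-1.07322368e-03, -8.78814626e+01, -3.81857479e+01,  7.05250050e-02,
        5.33505273e-02, -1.50444166e-04]), 'tool_pos': array([6.24624997e-01, 6.97099278e-05, 2.13337500e-01]), 'tool_rot': array([-2.22070805e+00, -2.22085411e+00,  1.17400752e-03]), 'ft_force': array([ 0.45917382, -0.34149076, -0.58023918]), 'wrist_torque': array([ 0.01585267, -0.04772275, -0.03696589]), 'grip_force': 0.0, 'grip_width': 0.09114946548231063}
scene {'vertical_fov': 50.543836290148526, 'cx': 316.9970376131674, 'cy': 201.10694798724586, 'R': array([[ 0.61588717, -0.7878024 ,  0.0070964 ],
       [-0.57298127, -0.45409038, -0.6822715 ],
       [ 0.54071753,  0.41613616, -0.73106446]]), 't': array([-0.2702023 ,  0.3098755 ,  0.86498006])}
side {'vertical_fov': 42.18749811336259, 'cx': 315.5990318294902, 'cy': 197.45169310554382, 'R': array([[-0.99995249,  0.00488221,  0.0084375 ],
       [-0.00545342,  0.43726494, -0.8993162 ],
       [-0.00808007, -0.89931948, -0.43721754]]), 't': array([0.41765976, 0.11130974, 1.20245676])}
wrist {'vertical_fov': 58.16978507650813, 'cx': 319.74424267629195, 'cy': 201.18055669391924, 'T_tool_cam': array([[-1.93719261e-04, -9.70816883e-01, -2.39821897e-01,
         6.72106835e-02],
       [ 9.99999187e-01,  1.14206560e-04, -1.27007902e-03,
         1.15632962e-03],
       [ 1.26040339e-03, -2.39821948e-01,  9.70816071e-01,
        -1.71688753e-01],
       [ 0.00000000e+00,  0.00000000e+00,  0.00000000e+00,
         1.00000000e+00]])}
```

View pics/scene0.png

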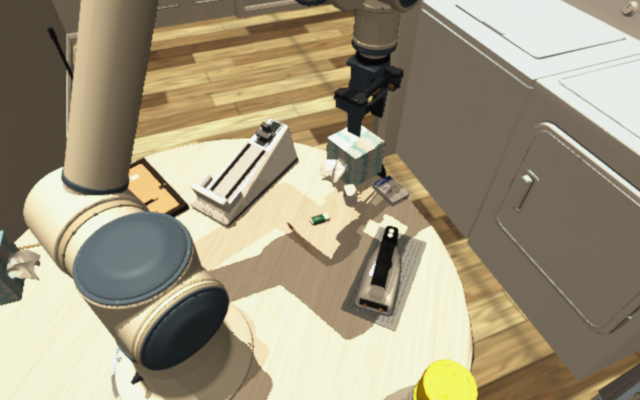

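View pics/side0.png

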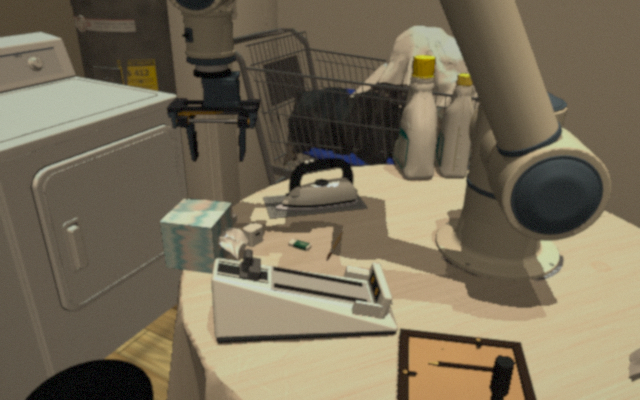

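```bash
python3 -c "
import plant;print([ (k,v) for k,v in vars(plant).items() if k[0]!='_' and not callable(v)][:30])"
```

```text
[('tcp_to_grasp', 0.0188)]
```

```bash
python3 - <<'E'
import cv2,numpy as np
s=cv2.imread("pics/scene0.png");d=cv2.imread("pics/side0.png")
def c(im,x,y,w,h,k):
    r=cv2.resize(im[y:y+h,x:x+w],None,fx=k,fy=k,interpolation=cv2.INTER_CUBIC)
    for i in range(0,w,10): cv2.line(r,(i*k,0),(i*k,4 if i%50 else 10),(0,0,255),1); i%20==0 and cv2.putText(r,str(x+i),(i*k,18),0,.33,(0,0,255))
    for i in range(0,h,10): cv2.line(r,(0,i*k),(4,i*k),(0,0,255),1);i%20==0 and cv2.putText(r,str(y+i),(6,i*k+4),0,.33,(0,0,255))
    return r
a=c(s,190,110,115,120,5);b=c(s,345,215,45,120,5)
cv2.imwrite("pics/c1.png",np.hstack([a,b]))
a=c(d,205,240,198,105,4)
b=c(d,265,145,110,75,4)
b=np.pad(b,((0,0),(0,a.shape[1]-b.shape[1]),(0,0)))
o=c(s,345,220,85,70,4)[:300,:352]
b[:280,440:440+340]=o[:280,:340]
b=b[:280]
cv2.imwrite("pics/c2.png",np.vstack([b,a])[:700]); print(b.shape,a.shape)
cv2.imwrite("pics/c2.png",cv2.resize(np.vstack([b[:220],a[:380]]),(792,600)))
E
```

```text
(280, 792, 3) (420, 792, 3)
```

View pics/c1.png

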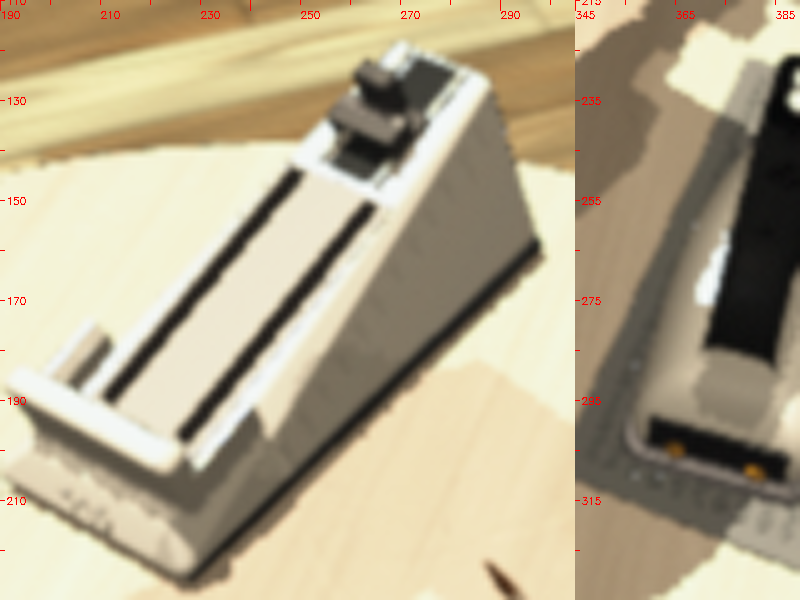

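View pics/c2.png

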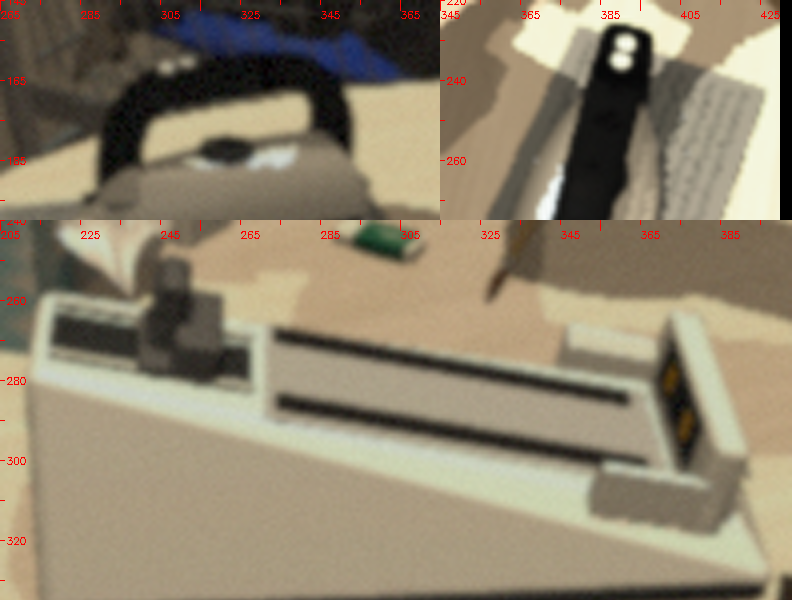

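```bash
cat > h.py <<'E'
from plant import *
import numpy as np,cv2
from scipy.spatial.transform import Rotation as Ro
from scipy.optimize import least_squares
def cam(n):
    c=camera_info(n);f=200/np.tan(np.radians(c["vertical_fov"]/2))
    K=np.array([[f,0,c["cx"]],[0,f,c["cy"]],[0,0,1]])
    if "R" in c:return K,c["R"],c["t"]
    o=get_obs();T=np.eye(4);T[:3,:3]=Ro.from_rotvec(o["tool_rot"]).as_matrix();T[:3,3]=o["tool_pos"]
    M=np.linalg.inv(T@c["T_tool_cam"]);return K,M[:3,:3],M[:3,3]
def proj(C,X):
    p=(np.atleast_2d(X)@C[1].T+C[2])@C[0].T;return p[:,:2]/p[:,2:]
def plane(C,uv,z):
    K,R,t=C;d=np.c_[np.atleast_2d(uv),np.ones(len(np.atleast_2d(uv)))]@np.linalg.inv(K).T@R
    o=-R.T@t;return o+d*((z-o[2])/d[:,2])[:,None]
def restT(p):  # dock x,y,yaw
    T=np.eye(4);T[:3,:3]=Ro.from_euler('z',p[2]).as_matrix()@Ro.from_euler('y',-np.pi/12).as_matrix()
    T[:3,3]=[p[0]-.118*np.cos(p[2]),p[1]-.118*np.sin(p[2]),.046];return T
def rest2w(p,X): T=restT(p);return np.atleast_2d(X)@T[:3,:3].T+T[:3,3]
E
python3 - <<'E'
from h import *
S=cam("scene");D=cam("side")
P=np.array([[.013,.026,0],[.185,.026,0],[.013,-.026,0],[.185,-.026,0]])
us=np.array([[212,189],[247.5,144],[227,197],[263.5,150.5]])
ud=np.array([[366,301],[272.5,285],[359,285.5],[272.5,268]])
def r(p): X=rest2w(p,P);return np.r_[(proj(S,X)-us).ravel(),(proj(D,X)-ud).ravel()]
s=least_squares(r,[.5,.3,0]);print(s.x,s.fun.round(1))
p=s.x
print("tab0",rest2w(p,[.22,0,.028]),rest2w(p,[.265,0,.028]))
# iron
print("heel edge",plane(S,[[357,304],[386,312]],.006))
print("handle centre at .128",plane(S,[[389,224],[382,255],[374,286]],.128),"mid side",)
print("toe hndl side",plane(D,[[300,165],[330,160],[345,165]],.116))
print("eraser,charger,brush",plane(S,[[318,219],[350,195],[293,228],[330,250]],0.01))
print("box",plane(S,[[330,152],[358,183],[383,170]],[0.0]))
E
```

```text
[0.43600669 0.25576383 0.09964724] [-1.4 -1.2  0.7 -3.  -1.3 -1.5 -0.4 -3.   0.  -1.6  0.4 -1.   1.8 -2.9
 -0.4 -0.7]
tab0 [[0.52283059 0.26444434 0.12998611]] [[0.56608163 0.26876851 0.14163297]]
heel edge [[ 0.30702712 -0.21521651  0.006     ]
 [ 0.33011478 -0.27594587  0.006     ]]
handle centre at .128 [[ 0.45139417 -0.19088395  0.128     ]
 [ 0.370372   -0.22342255  0.128     ]
 [ 0.2974931  -0.25066794  0.128     ]] mid side
toe hndl side [[ 0.45764421 -0.2004041   0.116     ]
 [ 0.37970241 -0.23607331  0.116     ]
 [ 0.34220171 -0.20220982  0.116     ]]
eraser,charger,brush [[ 0.44592192  0.00241497  0.01      ]
 [ 0.5684854  -0.01313103  0.01      ]
 [ 0.38262461  0.03379102  0.01      ]
 [ 0.38566161 -0.08160719  0.01      ]]
box [[ 6.88575760e-01  1.44777939e-01 -1.11022302e-16]
 [ 6.29809974e-01  1.21949284e-03  1.11022302e-16]
 [ 7.20561603e-01 -2.56659102e-02  0.00000000e+00]]
```

```bash
cat >> h.py <<'E'
def toolR(R): return R@np.diag([1.,-1,-1])   # tool x=+x, y=-y, z=-z
def delta(p,R):
    o=get_obs();R0=Ro.from_rotvec(o["tool_rot"]).as_matrix()
    print("shift mm",(R0.T@(np.array(p)-o["tool_pos"])*1000).round(1),"turn deg",np.degrees(Ro.from_matrix(R0.T@R).as_rotvec()).round(2))
DP=[0.436,0.2558,0.0996]
E
python3 - <<'E'
from h import *
delta(rest2w(DP,[.13,0,.15])[0],toolR(restT(DP)[:3,:3]))
E
```

```text
shift mm [ 252.7 -219.8  -10.8] turn deg [-11.07  12.22  83.77]
```

Request:
carry_out --steps '[[[60,-50,-10,-1.4,1.5,10.5,60],[120,-100,-11,-2.8,3,21,60],[180,-150,-11,-4.2,4.6,31.5,60],[230,-200,-11,-5.5,6.1,42,60],[253,-220,-11,-6.9,7.6,52.5,60],[253,-220,-11,-8.3,9.2,63,60],[253,-220,-11,-9.7,10.7,73.5,60],[253,-220,-11,-11.1,12.2,83.8,60]]]' --grip_force 20

```text
time_s: 1.15
tool_pos: [0.4042, 0.2535, 0.2249]
tool_rot: [-3.091, -0.298, -0.388]
ft_force: [0.1, -0.3, 0.8]
grip_width: 0.06
grip_force: 0.0
```

```bash
python3 - <<'E'
from h import *
o=get_obs();C=cam("wrist");np.savez("w1.npz",K=C[0],R=C[1],t=C[2])
im=snapshot("wrist")[:,:,::-1].copy();cv2.imwrite("pics/w1.png",im)
print(o["tool_pos"],o["qpos"],o["time_s"])
X=np.array([[.013,.026,0],[.185,.026,0],[.013,-.026,0],[.185,-.026,0]])
pr=proj(C,rest2w(DP,X));print(pr)
for q in pr: cv2.drawMarker(im,tuple(int(v) for v in q),(0,0,255),0,8)
cv2.imwrite("pics/w1m.png",im)
E
```

```text
[0.40416243 0.25351305 0.22491649] [ 0.49820691  0.17479834  1.86044473 -0.1111566   0.87527771  1.93791984] 1.15
[[285.65827026 298.80550058]
 [298.87823402 122.64766829]
 [337.69913725 303.40330775]
 [358.06965562 128.21043604]]
```

View pics/w1m.png

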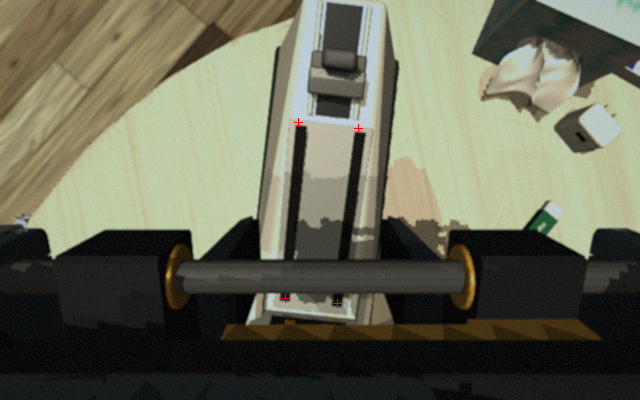

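The wrist view shows the strips' upper ends at about (300,126) and (360,131), lower ends near (289,297) and (341,303), and the catch with its tab near (340,60–90). The charger is at (588,128) and the eraser at (545,215). I'll refine the dock pose from the strip edges here.

```bash
python3 - <<'E'
from h import *
z=np.load("w1.npz");W=(z["K"],z["R"],z["t"]);S=cam("scene");D=cam("side")
g=cv2.cvtColor(cv2.imread("pics/w1.png"),cv2.COLOR_BGR2GRAY)
obs=[]
for r in list(range(134,176,6)):
    row=g[r].astype(int);
    for lo,hi,y in((280,318,.026),(338,378,-.026)):
        c=np.where(row[lo:hi]<60)[0]+lo
        if len(c): obs.append((c.mean(),r,y,len(c)))
obs=np.array(obs);print(obs[:6].round(1))
for c in (301,360): print([ (r,int(g[r,c])) for r in range(118,134)])
us=np.array([[212,189],[247.5,144],[227,197],[263.5,150.5]])
ud=np.array([[366,301],[272.5,285],[359,285.5],[272.5,268]])
P=np.array([[.013,.026,0],[.185,.026,0],[.013,-.026,0],[.185,-.026,0]])
uw=np.array([[300.5,126.],[360,130.5]])
def rw(p):
    X=rest2w(p,np.array([[x,y,0] for y in(.026,-.026) for x in(.02,.18)]));q=proj(W,X);e=[]
    for u,v,y,_ in obs:
        a,b=(q[0],q[1]) if y>0 else (q[2],q[3])
        e.append(u-(a[0]+(v-a[1])*(b[0]-a[0])/(b[1]-a[1])))
    return np.r_[e,3*(proj(W,rest2w(p,P[[1,3]]))-uw)[:,1]]
s=least_squares(rw,DP);print("wrist only",s.x,s.fun.round(1))
def ra(p): X=rest2w(p,P);return np.r_[rw(p),.7*(proj(S,X)-us).ravel(),.7*(proj(D,X)-ud).ravel()]
s=least_squares(ra,DP);print("all",s.x,s.fun.round(1))
p=s.x
# catch: bar and tab in wrist image, plane z=.039 in rest
def rplane(C,uv,p,zr):
    T=restT(p);K,R,t=C;d=np.r_[uv,1]@np.linalg.inv(K).T@R;o=-R.T@t
    o2=T[:3,:3].T@(o-T[:3,3]);d2=T[:3,:3].T@d;return o2+d2*(zr-o2[2])/d2[2]
print("tab top front/back edges", rplane(W,[341,70],p,.039),rplane(W,[341,50],p,.039))
print("bar front bottom", rplane(W,[336,97],p,.004),rplane(W,[336,88],p,.017), rplane(W,[310,85],p,.017),rplane(W,[364,85],p,.017))
cv2.imwrite("pics/w1c.png",cv2.resize(cv2.imread("pics/w1.png")[0:140,250:420],None,fx=4,fy=4,interpolation=cv2.INTER_CUBIC))
E
```

```text
[[300.5 134.    0.   10. ]
 [359.5 134.   -0.   10. ]
 [300.  140.    0.   11. ]
 [358.5 140.   -0.   10. ]
 [299.5 146.    0.   10. ]
 [357.5 146.   -0.   10. ]]
[(118, 202), (119, 203), (120, 194), (121, 187), (122, 186), (123, 186), (124, 167), (125, 123), (126, 66), (127, 24), (128, 22), (129, 24), (130, 25), (131, 25), (132, 26), (133, 21)]
[(118, 201), (119, 198), (120, 206), (121, 203), (122, 204), (123, 201), (124, 204), (125, 202), (126, 192), (127, 178), (128, 176), (129, 180), (130, 180), (131, 152), (132, 98), (133, 42)]
wrist only [0.4338987  0.2533078  0.11400262] [ 0.8  0.4  0.7  0.   0.6 -0.4  0.4 -0.2  0.3 -0.6 -0.3 -0.5 -0.4 -0.9
 -0.3  0.3]
all [0.43394435 0.25351386 0.10985996] [ 0.8  0.4  0.7  0.   0.6 -0.4  0.5 -0.2  0.4 -0.6 -0.2 -0.4 -0.3 -0.8
 -0.9  0.4 -0.8 -0.1  0.4 -1.6 -0.6 -0.4 -0.3 -1.7  0.8 -1.9  1.3 -1.1
  1.8 -2.8  0.5 -0.8]
tab top front/back edges [ 0.22973992 -0.00354562  0.039     ] [ 0.24342983 -0.00222439  0.039     ]
bar front bottom [ 0.2113983 -0.0027518  0.004    ] [ 0.21795389 -0.00169408  0.017     ] [0.21856104 0.01936382 0.017     ] [ 0.22206232 -0.02389867  0.017     ]
```

View pics/w1c.png

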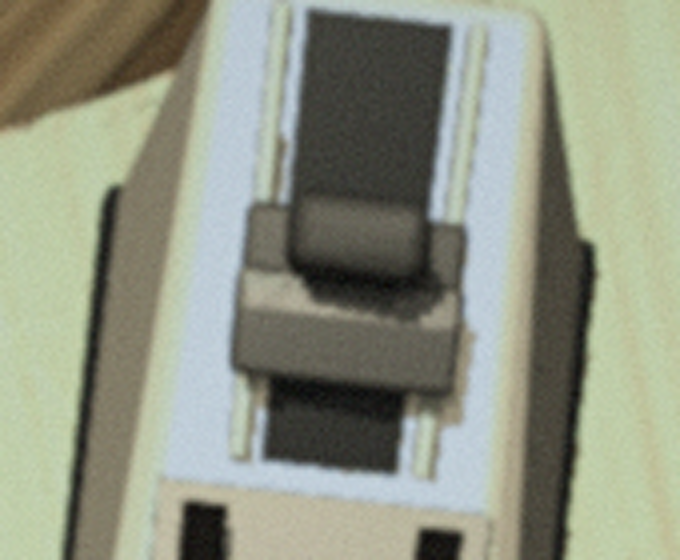

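```bash
python3 - <<'E'
from h import *
z=np.load("w1.npz");W=(z["K"],z["R"],z["t"])
g=cv2.cvtColor(cv2.imread("pics/w1.png"),cv2.COLOR_BGR2GRAY)
obs=[]
for r in list(range(136,176,4))+list(range(236,258,4))+list(range(294,297)):
    row=g[r].astype(int)
    for lo,hi,y in((280,318,.026),(333,378,-.026)):
        c=np.where(row[lo:hi]<45)[0]+lo
        if 6<len(c)<14: obs.append((c.mean(),r,y,len(c)))
obs=np.array(obs);print(obs.round(2).tolist())
P=np.array([[.185,.026,0],[.185,-.026,0]])
def rw(p):
    X=rest2w(p,np.array([[x,y,0] for y in(.026,-.026) for x in(.02,.18)]));q=proj(W,X);e=[]
    for u,v,y,_ in obs:
        a,b=(q[0],q[1]) if y>0 else (q[2],q[3])
        e.append(u-(a[0]+(v-a[1])*(b[0]-a[0])/(b[1]-a[1])))
    return np.r_[e,2*((proj(W,rest2w(p,P))[:,1]-[125.6,131.9])), proj(W,rest2w(p,[.236,0,.039]))[0,0]-340,proj(W,rest2w(p,[.219,0,.017]))[0,0]-337]
s=least_squares(rw,DP,loss='soft_l1');print("wrist only",s.x,rw(s.x).round(1))
p=s.x
def rplane(C,uv,p,zr):
    T=restT(p);K,R,t=C;d=np.r_[uv,1]@np.linalg.inv(K).T@R;o=-R.T@t
    o2=T[:3,:3].T@(o-T[:3,3]);d2=T[:3,:3].T@d;return o2+d2*(zr-o2[2])/d2[2]
print("tab top", rplane(W,[340,68.5],p,.039),rplane(W,[340,50],p,.039),"bar top corner",rplane(W,[336.5,77+1.5],p,.017),"bar bottom front",rplane(W,[336,96.5],p,.004))
E
```

```text
[[300.0, 136.0, 0.03, 9.0], [359.0, 136.0, -0.03, 9.0], [300.5, 140.0, 0.03, 10.0], [359.0, 140.0, -0.03, 9.0], [299.5, 144.0, 0.03, 10.0], [358.0, 144.0, -0.03, 9.0], [299.5, 148.0, 0.03, 10.0], [358.0, 148.0, -0.03, 9.0], [299.0, 152.0, 0.03, 9.0], [357.0, 152.0, -0.03, 9.0], [298.5, 156.0, 0.03, 10.0], [356.5, 156.0, -0.03, 8.0], [298.0, 160.0, 0.03, 9.0], [356.0, 160.0, -0.03, 9.0], [297.5, 164.0, 0.03, 10.0], [355.5, 164.0, -0.03, 8.0], [297.0, 168.0, 0.03, 9.0], [355.0, 168.0, -0.03, 9.0], [297.0, 172.0, 0.03, 9.0], [354.5, 172.0, -0.03, 8.0], [291.0, 236.0, 0.03, 9.0], [345.5, 236.0, -0.03, 10.0], [290.5, 240.0, 0.03, 10.0], [345.0, 240.0, -0.03, 11.0], [290.0, 244.0, 0.03, 9.0], [344.5, 244.0, -0.03, 10.0], [289.5, 248.0, 0.03, 10.0], [346.75, 248.0, -0.03, 12.0], [289.0, 252.0, 0.03, 9.0], [345.83, 252.0, -0.03, 12.0], [288.5, 256.0, 0.03, 8.0], [348.15, 256.0, -0.03, 13.0], [285.0, 294.0, 0.03, 7.0], [339.83, 294.0, -0.03, 12.0], [285.0, 295.0, 0.03, 7.0], [338.0, 295.0, -0.03, 11.0], [284.5, 296.0, 0.03, 8.0], [337.5, 296.0, -0.03, 10.0]]
wrist only [0.43344406 0.25446004 0.08119579] [-0.2 -0.7  0.7 -0.2  0.1 -0.6  0.5 -0.1  0.4 -0.5  0.2 -0.5  0.1 -0.4
 -0.  -0.4 -0.1 -0.4  0.2 -0.3  0.3 -0.6  0.2 -0.6  0.  -0.5 -0.1  2.3
 -0.2  1.9 -0.3  4.8 -0.3  1.6 -0.2 -0.1 -0.6 -0.5 -0.4  0.3 -0.5 -1.1]
tab top [ 0.23115278 -0.00097398  0.039     ] [0.24376216 0.00058696 0.039     ] bar top corner [0.22562004 0.00032548 0.017     ] bar bottom front [ 0.2122475  -0.00124204  0.004     ]
```

```bash
sed -i 's/^DP=.*/DP=[0.4334,0.2545,0.0812]/' h.py; python3 - <<'E'
from h import *
R=toolR(restT(DP)[:3,:3])
for x,z in((.237,.07),(.237,.023),(.265,.023)):delta(rest2w(DP,[x,0,z])[0],R)
E
```

```text
shift mm [105.4  12.3  78.4] turn deg [-0.87  0.66  5.44]
shift mm [105.9  13.  125.4] turn deg [-0.87  0.66  5.44]
shift mm [133.8  15.7 125.1] turn deg [-0.87  0.66  5.44]
```

Request:
carry_out --steps '[[[30,3,20,-0.2,0.2,1.5,60],[60,7,40,-0.5,0.4,3,60],[90,10,60,-0.8,0.6,4.5,60],[105,12,75,-0.9,0.7,5.4,60],[105.5,12.5,78,-0.9,0.7,5.4,60],[105.5,12.5,78,-0.9,0.7,5.4,60],[105.5,12.5,78,-0.9,0.7,5.4,60],[105.5,12.5,78,-0.9,0.7,5.4,60]]]'

```text
time_s: 2.2
tool_pos: [0.5263, 0.2638, 0.1758]
tool_rot: [-3.102, -0.158, -0.408]
ft_force: [0.6, -0.2, 0.6]
grip_width: 0.0599
grip_force: 0.0
```

```bash
python3 - <<'E'
from h import *
R=toolR(restT(DP)[:3,:3])
for x,z in((.237,.07),(.237,.023),(.265,.023)):delta(rest2w(DP,[x,0,z])[0],R)
C=cam("wrist");im=snapshot("wrist")[:,:,::-1].copy()
pr=proj(C,rest2w(DP,[[.237,.013,.039],[.237,-.013,.039],[.185,.026,0],[.185,-.026,0]]));print(pr)
for q in pr: cv2.drawMarker(im,tuple(int(v) for v in q),(0,0,255),0,8)
cv2.imwrite("pics/w2.png",im)
E
```

```text
shift mm [-0.8  1.7  0.7] turn deg [-0.07  0.03  1.16]
shift mm [-0.8  1.8 47.7] turn deg [-0.07  0.03  1.16]
shift mm [27.2  2.4 47.7] turn deg [-0.07  0.03  1.16]
[[300.83271077 231.50764163]
 [344.55710387 232.35570947]
 [285.35220393 281.28882254]
 [356.12232098 282.62103689]]
```

View pics/w2.png

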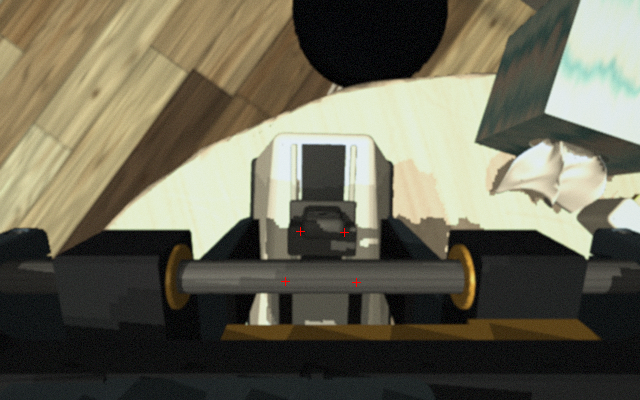

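The tab sits at about (323, 222) between the open fingers and agrees with the prediction. Next I lower and pinch it.

Request:
carry_out --steps '[[[-0.5,2,15,0,0,1.2,60],[-0.5,2,32,0,0,1.2,60],[-0.5,2,44,0,0,1.2,60],[-0.5,2,48,0,0,1.2,50],[-0.5,2,48,0,0,1.2,30],[-0.5,2,48,0,0,1.2,20],[-0.5,2,48,0,0,1.2,20],[-0.5,2,48,0,0,1.2,20]]]' --grip_force 20

```text
time_s: 3.25
tool_pos: [0.5389, 0.2632, 0.1293]
tool_rot: [-3.1, -0.124, -0.408]
ft_force: [-1.1, 5.2, 2.6]
grip_width: 0.0256
grip_force: 20.0
```

Request:
carry_out --steps '[[[5,-1,0,0,0,0,20],[11,-1,0,0,0,0,20],[17,-1,0,0,0,0,20],[22,-1,0,0,0,0,20],[26,-1,0,0,0,0,20],[28,-1,0,0,0,0,20],[29,-1,0,0,0,0,20],[29,-1,0,0,0,0,20]]]'

```text
time_s: 4.25
tool_pos: [0.5652, 0.2654, 0.1362]
tool_rot: [-3.102, -0.124, -0.403]
ft_force: [-11.5, -1.2, 10.3]
grip_width: 0.0259
grip_force: 20.0
```

Request:
carry_out --steps '[[[28,0,0,0,0,0,45],[28,0,0,0,0,0,60],[28,0,-20,0,0,0,60],[28,0,-50,0,0,0,60],[25,0,-90,0,0,0,60],[10,20,-125,0,0,0,60],[0,60,-140,0,0,0,60],[-10,110,-140,0,0,0,60]]]'

```text
time_s: 5.25
tool_pos: [0.5291, 0.152, 0.27]
tool_rot: [-3.1, -0.127, -0.41]
ft_force: [0.7, -0.3, -1.0]
grip_width: 0.0597
grip_force: 0.0
```

```bash
python3 - <<'E'
from h import *
C=cam("wrist");im=snapshot("scene")[:,:,::-1].copy()
cv2.imwrite("pics/s2.png",im)
delta([.36,-.23,.25],toolR(Ro.from_euler('z',.36).as_matrix()))
E
```

```text
shift mm [-195.6  362.4  -32.4] turn deg [  2.14 -14.8  -15.94]
```

Request:
carry_out --steps '[[[-30,50,-5,0.3,-2,-2,70],[-60,100,-10,0.6,-4,-4,70],[-90,150,-16,0.9,-6,-6,70],[-110,200,-20,1.2,-8,-8,70],[-140,250,-25,1.5,-10,-11,70],[-165,300,-30,1.8,-12,-13,70],[-190,350,-32,2.1,-14.8,-16,70],[-196,362,-32,2.1,-14.8,-16,70]]]'

```text
time_s: 6.3
tool_pos: [0.3606, -0.2261, 0.2483]
tool_rot: [-3.09, -0.561, 0.001]
ft_force: [-0.6, 1.3, -0.1]
grip_width: 0.0698
grip_force: 0.0
```

```bash
python3 - <<'E'
from h import *
o=get_obs();C=cam("wrist");np.savez("w3.npz",K=C[0],R=C[1],t=C[2])
im=snapshot("wrist")[:,:,::-1].copy();cv2.imwrite("pics/w3.png",im);print(o["joint_velocities"].round(3),o["tool_pos"])
im=cv2.resize(im,(800,500),interpolation=cv2.INTER_CUBIC)
s=cv2.imread("pics/s2.png")[100:200,200:320]
cv2.imwrite("pics/w3v.png",im)
E
```

```text
[-0.195  0.025  0.007  0.035 -0.038 -0.183] [ 0.36063467 -0.22613664  0.24831659]
```

View pics/w3v.png

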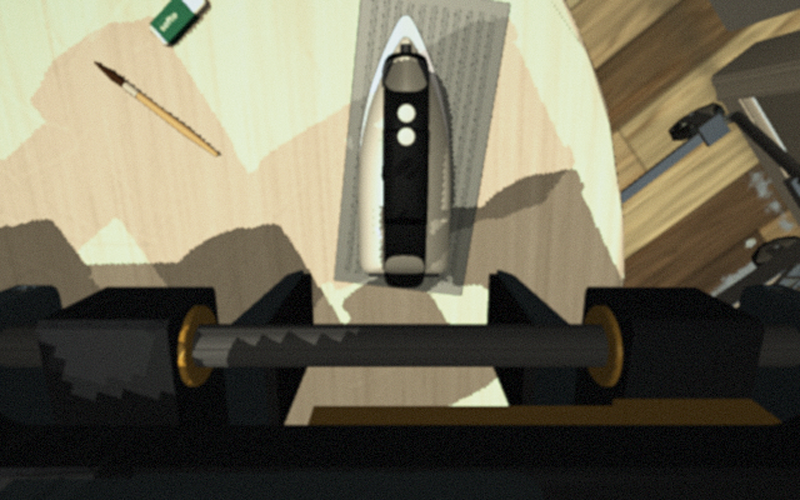

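The iron shows end on: toe tip at about (405,14) in the enlarged view, heel edge at row ~275, handle between columns 384 and 428. The brush and eraser are well clear.

```bash
python3 - <<'E'
from h import *
z=np.load("w3.npz");W=(z["K"],z["R"],z["t"])
g=cv2.cvtColor(cv2.imread("pics/w3.png"),cv2.COLOR_BGR2GRAY).astype(int)
c=[]
for r in range(118,200,6):
    q=np.where(g[r,295:355]<50)[0]+295;c.append(((q.min()+q.max())/2,r,q.max()-q.min()+1))
c=np.array(c);print(c[::3])
X=plane(W,c[:,:2],.128)
k=np.polyfit(X[:,0],X[:,1],1);print("yaw handle",np.arctan(k[0]),X[0],X[-1])
toe=plane(W,[324.3,11.5],.012)[0];print("toe",toe)
for r in(212,216,218,220,222,224): print(r,g[r,296:356:4])
heel=plane(W,[[292,219.5],[358,219.5]],.012);print("heel",heel,heel.mean(0),np.linalg.norm(toe-heel.mean(0)))
print("handle top rear/front",plane(W,[[323,229],[325,44]],.116))
delta([0.4,-.21,.25],toolR(Ro.from_euler('z',.36).as_matrix()))
E
```

```text
[[324.5 118.   36. ]
 [324.  136.   35. ]
 [324.5 154.   34. ]
 [323.5 172.   34. ]
 [324.  190.   33. ]]
yaw handle 0.3505465856101213 [ 0.42148529 -0.20738814  0.128     ] [ 0.36193508 -0.22905256  0.128     ]
toe [ 0.52045905 -0.17109136  0.012     ]
212 [216 227 224  96 117 115 113 119 120 117 113  84 129 152 132]
216 [181 174 167  87  87  92  97  92  87  94  94  99 125 133 118]
218 [114 111 113  42  59  63  63  61  63  62  43  72  86  92  91]
220 [75 70 55  9 12 16  3 13 15 10 12 32 36 30 68]
222 [156 134  76  32  14  13  16  14  12   7  19  75  77  81  76]
224 [126  92  83  45   5  14  13  14   6   3  10  84  74  84 105]
heel [[ 0.29716359 -0.21473461  0.012     ]
 [ 0.32464389 -0.28789205  0.012     ]] [ 0.31090374 -0.25131333  0.012     ] 0.224385811043003
handle top rear/front [[ 0.33105238 -0.24036314  0.116     ]
 [ 0.47447903 -0.18788189  0.116     ]]
shift mm [42.4 -1.2 -1.8] turn deg [-0.09 -0.01 -0.07]
```

```bash
python3 - <<'E'
from h import *
R=toolR(Ro.from_euler('z',.352).as_matrix())
for z in(.16,.097):delta([.3997,-.2153,z],R)
E
```

```text
shift mm [40.3  3.8 88.2] turn deg [-0.09 -0.01  0.39]
shift mm [ 40.3   3.9 151.2] turn deg [-0.09 -0.01  0.39]
```

Request:
carry_out --steps '[[[15,2,25,0,0,0.2,70],[30,3,50,0,0,0.4,70],[40,4,70,0,0,0.4,70],[40,4,85,0,0,0.4,70],[40,4,88,0,0,0.4,70],[40,4,88,0,0,0.4,70],[40,4,88,0,0,0.4,70],[40,4,88,0,0,0.4,70]]]'

```text
time_s: 7.35
tool_pos: [0.4008, -0.2138, 0.1613]
tool_rot: [-3.092, -0.553, -0.002]
ft_force: [0.4, 0.3, -0.4]
grip_width: 0.0698
grip_force: 0.0
```

```bash
python3 - <<'E'
from h import *
R=toolR(Ro.from_euler('z',.352).as_matrix())
for z in(.16,.097):delta([.3997,-.2153,z],R)
E
```

```text
shift mm [-1.6  1.1  1.3] turn deg [-0.02 -0.09  0.11]
shift mm [-1.7  1.1 64.3] turn deg [-0.02 -0.09  0.11]
```

Request:
carry_out --steps '[[[-1,1,20,0,0,0.1,70],[-1.5,1,42,0,0,0.1,70],[-1.5,1,58,0,0,0.1,70],[-1.5,1,64,0,0,0.1,60],[-1.5,1,64,0,0,0.1,45],[-1.5,1,64,0,0,0.1,35],[-1.5,1,64,0,0,0.1,25],[-1.5,1,64,0,0,0.1,22]]]' --grip_force 50

```text
time_s: 8.35
tool_pos: [0.3998, -0.2151, 0.0972]
tool_rot: [-3.092, -0.55, -0.002]
ft_force: [-0.9, 2.4, 7.0]
grip_width: 0.0295
grip_force: 50.0
```

Request:
carry_out --steps '[[[0,0,0,0,0,0,22],[0,0,0,0,0,0,22],[0,0,-4,0,0,0,22],[0,0,-12,0,0,0,22],[0,0,-22,0,0,0,22],[0,0,-30,0,0,0,22],[0,0,-34,0,0,0,22],[0,0,-34,0,0,0,22]]]'

```text
time_s: 9.35
tool_pos: [0.3997, -0.2151, 0.1311]
tool_rot: [-3.092, -0.55, -0.002]
ft_force: [-0.0, -0.4, -8.5]
grip_width: 0.0296
grip_force: 50.0
```

```bash
python3 - <<'E'
from h import *
o=get_obs();print(o["ft_force"],o["wrist_torque"],o["grip_width"],o["tool_pos"])
for n in("wrist","side"): 
    if n=="wrist": C=cam(n);np.savez("w4.npz",K=C[0],R=C[1],t=C[2])
    cv2.imwrite(f"pics/{n}4.png",snapshot(n)[:,:,::-1])
a=cv2.imread("pics/wrist4.png");b=cv2.imread("pics/side4.png")
cv2.imwrite("pics/v4.png",np.hstack([cv2.resize(a[:,200:440],(480,600))[:, 40:440],cv2.resize(b[100:250,250:390],(400,429),interpolation=2).copy() if 0 else np.pad(cv2.resize(b[100:230,260:390],(400,400),interpolation=2),((0,200),(0,0),(0,0)))]))
E
```

```text
[-8.31371271e-03 -3.77791847e-01 -8.47840436e+00] [0.02015919 0.10901886 0.03292315] 0.02956097210770364 [ 0.39971128 -0.2151298   0.13110484]
```

View pics/v4.png

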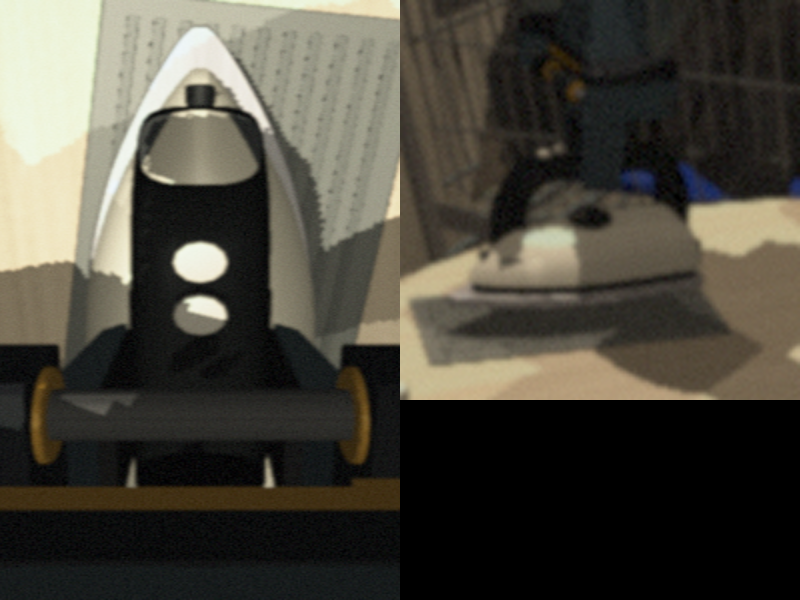

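```bash
python3 - <<'E'
from h import *
z=np.load("w4.npz");W=(z["K"],z["R"],z["t"]);o=get_obs();R0=Ro.from_rotvec(o["tool_rot"]).as_matrix()
t=lambda uv,zz:(R0.T@(plane(W,uv,zz)[0]-o["tool_pos"])*1000).round(1)
print("toe",t([321.3,18.3],.044),"buttons",t([320.5,174],.162),t([320.7,210],.162),"front knob",t([320.3,64],.1))
# targets: iron heel at rest x=h, sole at height s: TCP=h+.105-.012+d
R=toolR(restT(DP)[:3,:3])
for h,s in((.01,.12),(.01,.05),(.01,.0)):
    p=rest2w(DP,[h+.093,0,s+.0932])[0];print(h,s,p);delta(p,R)
E
```

```text
toe [128.3   1.5  86.8] buttons [ 44.5   0.7 -31.3] [ 29.7   0.8 -31.3] front knob [93.1  0.8 30.8]
0.01 0.12 [0.35995294 0.24852296 0.27859375]
shift mm [ 123.  -448.9 -147.2] turn deg [-2.11 14.87 15.43]
0.01 0.05 [0.37801058 0.24999247 0.21097894]
shift mm [ 140.3 -443.9  -79.6] turn deg [-2.11 14.87 15.43]
0.01 0.0 [0.39090889 0.25104212 0.16268265]
shift mm [ 152.8 -440.4  -31.3] turn deg [-2.11 14.87 15.43]
```

Request:
carry_out --steps '[[[0,0,-15,0,0,0,22],[0,0,-35,0,0,0,22],[0,-5,-55,0,0,0,22],[5,-25,-75,0,0,0,22],[15,-55,-95,0,0,0,22],[25,-90,-115,0,1,1,22],[35,-130,-130,-0.2,2.5,2.5,22],[45,-170,-140,-0.4,4,4,22]]]'

```text
time_s: 10.45
tool_pos: [0.3827, -0.039, 0.2714]
tool_rot: [-3.102, -0.439, -0.112]
ft_force: [1.3, -0.1, -9.3]
grip_width: 0.0295
grip_force: 50.0
```

```bash
python3 - <<'E'
from h import *
R=toolR(restT(DP)[:3,:3])
p=rest2w(DP,[.01+.093,0,.1+.0932])[0];delta(p,R);print(get_obs()["ft_force"])
E
```

```text
shift mm [  62.  -281.5   15.7] turn deg [-1.73 10.83 11.34]
[ 1.2632408  -0.13829459 -9.30099738]
```

Request:
carry_out --steps '[[[10,-45,0,-0.3,1.6,1.7,22],[20,-90,0,-0.6,3.2,3.4,22],[30,-135,2,-0.8,5,5.2,22],[40,-180,4,-1.1,6.8,7,22],[48,-220,7,-1.3,8.4,8.8,22],[56,-255,11,-1.5,10,10.4,22],[61,-275,14,-1.7,10.8,11.3,22],[62,-282,16,-1.7,10.8,11.3,22]]]'

```text
time_s: 11.45
tool_pos: [0.3641, 0.2489, 0.2578]
tool_rot: [-3.102, -0.132, -0.404]
ft_force: [-0.6, 0.7, -8.8]
grip_width: 0.0298
grip_force: 50.0
```

Request:
carry_out --steps '[[[0,0,0,0,0,0,22],[0,0,0,0,0,0,22],[0,0,0,0,0,0,22],[0,0,0,0,0,0,22],[0,0,0,0,0,0,22],[0,0,0,0,0,0,22],[0,0,0,0,0,0,22],[0,0,0,0,0,0,22]]]'

```text
time_s: 12.45
tool_pos: [0.365, 0.2482, 0.2586]
tool_rot: [-3.102, -0.129, -0.406]
ft_force: [-0.1, -0.1, -8.9]
grip_width: 0.0296
grip_force: 50.0
```

```bash
python3 - <<'E'
from h import *
R=toolR(restT(DP)[:3,:3])
for s in(.1,.03,0):
    p=rest2w(DP,[.01+.093,0,s+.0932])[0];delta(p,R)
o=get_obs();print(o["ft_force"],o["time_s"])
C=cam("wrist");np.savez("w5.npz",K=C[0],R=C[1],t=C[2])
a=snapshot("wrist")[:,:,::-1];b=snapshot("side")[:,:,::-1];cv2.imwrite("pics/wrist5.png",a);cv2.imwrite("pics/side5.png",b)
cv2.imwrite("pics/v5.png",np.vstack([cv2.resize(a[0:120,180:460],(700,300),interpolation=2),cv2.resize(b[195:345,195:405],(700,500),interpolation=2)[:300] if 0 else cv2.resize(b[200:320,190:420],(700,300),interpolation=2)]))
E
```

```text
shift mm [ 0.3 -0.8 -0.6] turn deg [-0.03  0.08  0.12]
shift mm [ 0.4 -0.7 69.4] turn deg [-0.03  0.08  0.12]
shift mm [ 0.5 -0.7 99.4] turn deg [-0.03  0.08  0.12]
[-0.08394082 -0.12554798 -8.86275774] 12.45
```

View pics/v5.png

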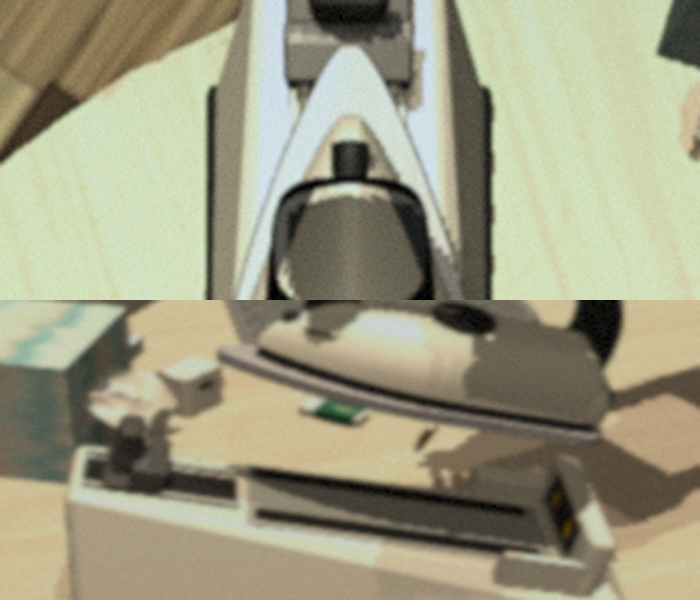

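```bash
python3 - <<'E'
from h import *
z=np.load("w5.npz");W=(z["K"],z["R"],z["t"])
print(proj(W,rest2w(DP,[[.239,.022,.012],[.239,-.022,.012],[.239,0,.017],[.185,0,0],[.25,0.068,.0],[.25,-.068,0]])).round(1))
h=.01
print("toe pred",proj(W,rest2w(DP,[h+.22,0,.106])))
E
```

```text
[[294.9  34.3]
 [343.5  34.4]
 [319.2  33.2]
 [319.1  97. ]
 [246.   24.1]
 [392.4  24.4]]
toe pred [[318.9823664   19.37378523]]
```

Toe, lip and catch all match the prediction (catch fully open, lip front at row 34), so I lower along the slope normal.

Request:
carry_out --steps '[[[0,-0.7,10,0,0,0.1,22],[0,-0.7,25,0,0,0.1,22],[0,-0.7,40,0,0,0.1,22],[0,-0.7,55,0,0,0.1,22],[0,-0.7,68,0,0,0.1,22],[0,-0.7,75,0,0,0.1,22],[0,-0.7,79,0,0,0.1,22],[0,-0.7,80,0,0,0.1,22]]]'

```text
time_s: 13.55
tool_pos: [0.3856, 0.2506, 0.1812]
tool_rot: [-3.102, -0.126, -0.406]
ft_force: [-0.2, 0.1, -7.8]
grip_width: 0.0296
grip_force: 50.0
```

Request:
carry_out --steps '[[[0,0,3,0,0,0,22],[0,0,6,0,0,0,22],[0,0,9,0,0,0,22],[0,0,11,0,0,0,22],[0,0,13,0,0,0,22],[0,0,14,0,0,0,22],[0,0,15,0,0,0,22],[0,0,15,0,0,0,22]]]'

```text
time_s: 14.55
tool_pos: [0.3893, 0.2509, 0.1667]
tool_rot: [-3.102, -0.127, -0.406]
ft_force: [0.5, -0.4, -9.1]
grip_width: 0.0296
grip_force: 50.0
```

```bash
python3 - <<'E'
from h import *
R=toolR(restT(DP)[:3,:3]);delta(rest2w(DP,[.01+.093,0,.0932])[0],R)
o=get_obs();print(o["ft_force"],o["wrist_torque"])
E
```

```text
shift mm [ 0.5 -0.   4.3] turn deg [-0.02  0.08  0.02]
[ 0.53118732 -0.38243031 -9.14636693] [-0.03991222  0.79630222 -0.02339422]
```

Request:
carry_out --steps '[[[0,0,0.5,0,0,0,22],[0,0,1,0,0,0,22],[0,0,1.5,0,0,0,22],[0,0,2,0,0,0,22],[0,0,2.5,0,0,0,22],[0,0,2.8,0,0,0,22],[0,0,3,0,0,0,22],[0,0,3,0,0,0,22]]]'

```text
time_s: 15.55
tool_pos: [0.3901, 0.251, 0.1639]
tool_rot: [-3.102, -0.126, -0.406]
ft_force: [-0.8, 0.4, -8.7]
grip_width: 0.0299
grip_force: 50.0
```

Request:
carry_out --steps '[[[0,0,0.2,0,0,0,22],[0,0,0.4,0,0,0,22],[0,0,0.6,0,0,0,22],[0,0,0.8,0,0,0,22],[0,0,1,0,0,0,22],[0,0,1.2,0,0,0,22],[0,0,1.3,0,0,0,22],[0,0,1.3,0,0,0,22]]]'

```text
time_s: 16.55
tool_pos: [0.3902, 0.251, 0.1628]
tool_rot: [-3.102, -0.126, -0.406]
ft_force: [-7.0, -0.7, 1.7]
grip_width: 0.0297
grip_force: 50.0
```

Request:
carry_out --steps '[[[-0.5,0,-0.1,0,0,0,22],[-1.5,0,-0.2,0,0,0,22],[-2.5,0,-0.2,0,0,0,22],[-3.5,0,-0.2,0,0,0,22],[-4.5,0,-0.2,0,0,0,22],[-5.5,0,-0.2,0,0,0,22],[-6.5,0,-0.2,0,0,0,22],[-6.5,0,-0.2,0,0,0,22]]]'

```text
time_s: 17.55
tool_pos: [0.3841, 0.2505, 0.1612]
tool_rot: [-3.102, -0.126, -0.406]
ft_force: [-0.4, 1.1, -3.4]
grip_width: 0.0297
grip_force: 50.0
```

Request:
carry_out --steps '[[[-0.3,0,0,0,0,0,22],[-0.6,0,0,0,0,0,22],[-0.9,0,0,0,0,0,22],[-1.2,0,0,0,0,0,22],[-1.5,0,0,0,0,0,22],[-1.8,0,0,0,0,0,22],[-2,0,0,0,0,0,22],[-2,0,0,0,0,0,22]]]'

```text
time_s: 18.55
tool_pos: [0.3822, 0.2503, 0.1606]
tool_rot: [-3.102, -0.126, -0.406]
ft_force: [0.9, -0.6, -3.5]
grip_width: 0.0296
grip_force: 50.0
```

Request:
carry_out --steps '[[[-0.3,0,0,0,0,0,22],[-0.6,0,0,0,0,0,22],[-0.9,0,0,0,0,0,22],[-1.2,0,0,0,0,0,22],[-1.4,0,0,0,0,0,22],[-1.6,0,0,0,0,0,22],[-1.6,0,0,0,0,0,22],[-1.6,0,0,0,0,0,22]]]'

```text
time_s: 19.55
tool_pos: [0.3807, 0.2502, 0.1602]
tool_rot: [-3.102, -0.126, -0.406]
ft_force: [1.2, 1.2, -3.0]
grip_width: 0.0297
grip_force: 50.0
```

```bash
python3 - <<'E'
from h import *
R=toolR(restT(DP)[:3,:3]);delta(rest2w(DP,[.093,0,.0932])[0],R)
C=cam("wrist");np.savez("w6.npz",K=C[0],R=C[1],t=C[2])
a=snapshot("wrist")[:,:,::-1];b=snapshot("side")[:,:,::-1];cv2.imwrite("pics/wrist6.png",a);cv2.imwrite("pics/side6.png",b)
E
```

```text
shift mm [ 0.6 -0.   0.3] turn deg [-0.02  0.08  0.01]
```

Request:
carry_out --steps '[[[-0.3,0,0,0,0,0,22],[-0.6,0,0,0,0,0,22],[-0.9,0,0,0,0,0,22],[-1.2,0,0,0,0,0,22],[-1.4,0,0,0,0,0,22],[-1.6,0,0,0,0,0,22],[-1.6,0,0,0,0,0,22],[-1.6,0,0,0,0,0,22]]]'

```text
time_s: 20.65
tool_pos: [0.3791, 0.2501, 0.1598]
tool_rot: [-3.102, -0.126, -0.406]
ft_force: [0.6, 1.1, -3.6]
grip_width: 0.0296
grip_force: 50.0
```

Request:
carry_out --steps '[[[-0.3,0,0,0,0,0,22],[-0.6,0,0,0,0,0,22],[-0.9,0,0,0,0,0,22],[-1.2,0,0,0,0,0,22],[-1.2,0,0,0,0,0,22],[-1.2,0,0,0,0,0,22],[-1.2,0,0,0,0,0,22],[-1.2,0,0,0,0,0,22]]]'

```text
time_s: 21.65
tool_pos: [0.3787, 0.2501, 0.1598]
tool_rot: [-3.101, -0.127, -0.408]
ft_force: [6.2, -2.0, -3.5]
grip_width: 0.0296
grip_force: 50.0
```

Request:
carry_out --steps '[[[-0.3,0,0.2,0,0,0,22],[-0.5,0,0.3,0,0,0,22],[-0.5,0,0.3,0,0,0,22],[-0.5,0,0.3,0,0,0,30],[-0.5,0,0.3,0,0,0,40],[-0.5,0,0.3,0,0,0,50],[-0.5,0,0.3,0,0,0,60],[-0.5,0,0.3,0,0,0,66]]]'

```text
time_s: 22.65
tool_pos: [0.3775, 0.2499, 0.159]
tool_rot: [-3.102, -0.127, -0.406]
ft_force: [0.2, -0.0, 0.0]
grip_width: 0.0651
grip_force: 0.0
```

```bash
python3 - <<'E'
from h import *
R=toolR(restT(DP)[:3,:3])
o=get_obs();print(o["ft_force"],o["grip_width"])
delta(rest2w(DP,[.265,0,.2])[0],R)
delta(rest2w(DP,[.2645,0,.05])[0],R)
delta(rest2w(DP,[.2645,0,.023])[0],R)
E
```

```text
[ 0.21231843 -0.03697734  0.0239277 ] 0.06510359330622739
shift mm [ 175.8   -0.  -107.1] turn deg [-0.02  0.09  0.02]
shift mm [175.5   0.   42.9] turn deg [-0.02  0.09  0.02]
shift mm [175.6   0.   69.9] turn deg [-0.02  0.09  0.02]
```

Request:
carry_out --steps '[[[0,0,-10,0,0,0,66],[0,0,-30,0,0,0,66],[0,0,-60,0,0,0,66],[5,0,-90,0,0,0,66],[40,0,-105,0,0,0,66],[90,0,-105,0,0,0,60],[140,0,-105,0,0,0,60],[170,0,-105,0,0,0,60]]]'

```text
time_s: 23.65
tool_pos: [0.5162, 0.2611, 0.3057]
tool_rot: [-3.101, -0.126, -0.408]
ft_force: [-0.9, 0.3, -0.6]
grip_width: 0.06
grip_force: 0.0
```

```bash
python3 - <<'E'
from h import *
R=toolR(restT(DP)[:3,:3])
for z in(.05,.023): delta(rest2w(DP,[.2645,0,z])[0],R)
C=cam("wrist");a=snapshot("wrist")[:,:,::-1].copy();b=snapshot("side")[:,:,::-1]
pr=proj(C,rest2w(DP,[[.22,0,.008],[.265,.013,.039],[.265,-.013,.039]]));print(pr)
for q in pr: cv2.drawMarker(a,tuple(int(v) for v in q),(0,0,255),0,8)
cv2.imwrite("pics/v7.png",np.vstack([cv2.resize(a[60:320,180:460],(560,520)) [:300] if 0 else cv2.resize(a[130:330,220:430],(315,300),interpolation=2).repeat(1,0) if 0 else cv2.resize(a[150:330,110:530],(700,300),interpolation=2),cv2.resize(b[200:320,190:420],(700,300),interpolation=2)]))
E
```

```text
shift mm [  3.1  -0.  148.8] turn deg [-0.05  0.01 -0.02]
shift mm [  3.1  -0.  175.8] turn deg [-0.05  0.01 -0.02]
[[319.69846272 219.71632381]
 [305.78869544 183.33160105]
 [333.53055226 183.32211637]]
```

View pics/v7.png

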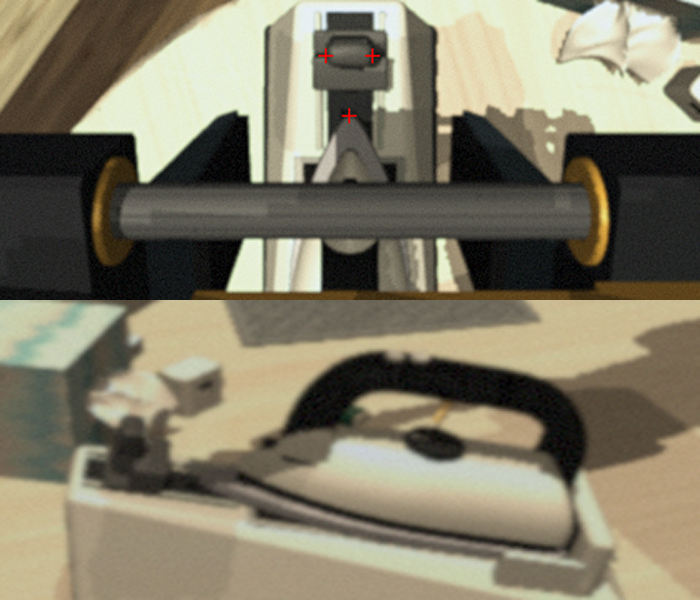

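The iron sits in the pocket with the toe at the predicted home point, and the tab is open and centred between the markers. I'll go down and pinch it.

Request:
carry_out --steps '[[[3,0,25,0,0,0,60],[3,0,55,0,0,0,60],[3,0,85,0,0,0,60],[3,0,110,0,0,0,60],[3,0,130,0,0,0,60],[3,0,145,0,0,0,60],[3,0,152,0,0,0,60],[3,0,153,0,0,0,60]]]'

```text
time_s: 24.75
tool_pos: [0.5564, 0.2646, 0.1573]
tool_rot: [-3.102, -0.127, -0.406]
ft_force: [-0.5, -0.5, 0.2]
grip_width: 0.0599
grip_force: 0.0
```

Request:
carry_out --steps '[[[0,0,8,0,0,0,60],[0,0,16,0,0,0,60],[0,0,21,0,0,0,60],[0,0,22.5,0,0,0,50],[0,0,22.5,0,0,0,35],[0,0,22.5,0,0,0,20],[0,0,22.5,0,0,0,20],[0,0,22.5,0,0,0,20]]]' --grip_force 25

```text
time_s: 25.75
tool_pos: [0.5624, 0.2652, 0.1357]
tool_rot: [-3.101, -0.127, -0.407]
ft_force: [-0.3, 2.0, 1.6]
grip_width: 0.0258
grip_force: 25.0
```

```bash
python3 - <<'E'
from h import *
R=toolR(restT(DP)[:3,:3])
delta(rest2w(DP,[.2645,0,.023])[0],R);print(get_obs()["ft_force"])
E
```

```text
shift mm [ 2.3  0.2 -0.4] turn deg [-0.04  0.05  0.01]
[-0.32346819  1.9853562   1.63422748]
```

Request:
carry_out --steps '[[[-3,0,0,0,0,0,20],[-7,0,0,0,0,0,20],[-11,0,0,0,0,0,20],[-15,0,0,0,0,0,20],[-19,0,0,0,0,0,20],[-22,0,0,0,0,0,20],[-25,0,0,0,0,0,20],[-26,0,0,0,0,0,20]]]'

```text
time_s: 26.75
tool_pos: [0.537, 0.2631, 0.1289]
tool_rot: [-3.101, -0.127, -0.406]
ft_force: [0.9, 3.3, 4.3]
grip_width: 0.0256
grip_force: 25.0
```

Request:
carry_out --steps '[[[-0.4,0,0,0,0,0,20],[-0.8,0,0,0,0,0,20],[-1.2,0,0,0,0,0,20],[-1.6,0,0,0,0,0,20],[-2,0,0,0,0,0,20],[-2.4,0,0,0,0,0,20],[-2.6,0,0,0,0,0,20],[-2.6,0,0,0,0,0,20]]]'

```text
time_s: 27.75
tool_pos: [0.5346, 0.2629, 0.1282]
tool_rot: [-3.101, -0.127, -0.407]
ft_force: [0.3, 3.4, 5.7]
grip_width: 0.0259
grip_force: 25.0
```

Request:
carry_out --steps '[[[-0.3,0,0,0,0,0,20],[-0.6,0,0,0,0,0,20],[-0.9,0,0,0,0,0,20],[-1.2,0,0,0,0,0,20],[-1.5,0,0,0,0,0,20],[-1.6,0,0,0,0,0,20],[-1.6,0,0,0,0,0,20],[-1.6,0,0,0,0,0,20]]]'

```text
time_s: 28.75
tool_pos: [0.5331, 0.2628, 0.1278]
tool_rot: [-3.101, -0.126, -0.407]
ft_force: [0.8, 2.3, 5.9]
grip_width: 0.0257
grip_force: 25.0
```

Request:
carry_out --steps '[[[-0.2,0,0,0,0,0,20],[-0.4,0,0,0,0,0,20],[-0.6,0,0,0,0,0,20],[-0.8,0,0,0,0,0,20],[-0.8,0,0,0,0,0,20],[-0.8,0,0,0,0,0,20],[-0.8,0,0,0,0,0,20],[-0.8,0,0,0,0,0,20]]]'

```text
time_s: 29.75
tool_pos: [0.5328, 0.2628, 0.1278]
tool_rot: [-3.101, -0.126, -0.408]
ft_force: [3.8, 3.2, 5.3]
grip_width: 0.0257
grip_force: 25.0
```

Request:
carry_out --steps '[[[-0.2,0,0,0,0,0,20],[-0.4,0,0,0,0,0,20],[-0.6,0,0,0,0,0,20],[-0.8,0,0,0,0,0,20],[-1,0,0,0,0,0,20],[-1.2,0,0,0,0,0,20],[-1.2,0,0,0,0,0,20],[-1.2,0,0,0,0,0,20]]]'

```text
time_s: 30.75
tool_pos: [0.5326, 0.2628, 0.1278]
tool_rot: [-3.1, -0.126, -0.41]
ft_force: [8.7, 2.2, 2.8]
grip_width: 0.0253
grip_force: 25.0
```

Request:
carry_out --steps '[[[-1,0,0,0,0,0,20],[-1,0,0,0,0,0,32],[-1,0,0,0,0,0,45],[-1,0,0,0,0,0,60],[-1,0,0,0,0,0,60],[0,0,-15,0,0,0,60],[0,0,-50,0,0,0,60],[0,0,-95,0,0,0,60]]]'

```text
time_s: 31.75
tool_pos: [0.5061, 0.2603, 0.2203]
tool_rot: [-3.102, -0.126, -0.405]
ft_force: [0.9, -0.3, 0.6]
grip_width: 0.0598
grip_force: 0.0
```

Request:
carry_out --steps '[[[0,0,-40,0,0,0,60],[-10,0,-60,0,0,0,60],[-40,0,-60,0,0,0,60],[-60,0,-60,0,0,0,60],[-60,0,-60,0,0,0,60],[-60,0,-60,0,0,0,60],[-60,0,-60,0,0,0,60],[-60,0,-60,0,0,0,60]]]'

```text
time_s: 32.75
tool_pos: [0.4341, 0.2545, 0.2615]
tool_rot: [-3.102, -0.126, -0.406]
ft_force: [-0.5, -0.2, -1.2]
grip_width: 0.0597
grip_force: 0.0
```

```bash
python3 - <<'E'
from h import *
C=cam("wrist");a=snapshot("wrist")[:,:,::-1].copy();b=snapshot("side")[:,:,::-1]
print(get_obs()["time_s"],proj(C,rest2w(DP,[[.209,.022,.012],[.209,-.022,.012],[.209,0,.017],[.235,.013,.039],[.235,-.013,.039]])).round(1),proj(C,rest2w(DP,[[.201,0,.02]])))
cv2.imwrite("pics/v8.png",np.vstack([cv2.resize(a[60:240,110:530],(700,300),interpolation=2),cv2.resize(b[200:320,190:420],(700,300),interpolation=2)]))
E
```

```text
32.85 [[296.  145. ]
 [343.4 145. ]
 [319.7 145.5]
 [304.2 116.6]
 [335.2 116.6]] [[319.67317517 154.58940927]]
```

View pics/v8.png

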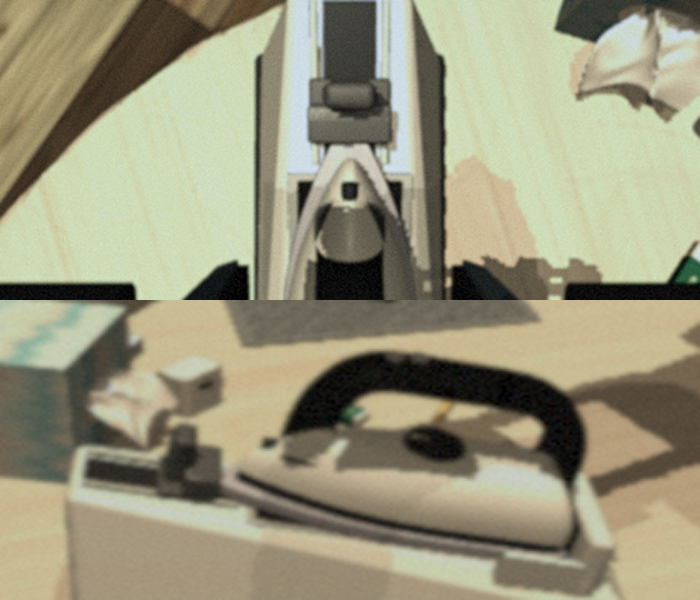

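The lip hooks over the toe, with its front edge at row ~146 against 145 predicted for an iron fully home. The iron is seated, the bystanders are where they were, and the arm is clear.

```bash
python3 -c "
from plant import *
print(finish_job())"
```

```text
the job is handed in; nothing more can be done
None
```

The iron is docked heel-home against the contact block with the toe catch hooked snug over the toe, the small things were left where they were, and the job was handed in at about 33 s.

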